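# Load a rock thin section under the sprung stage clip

### The job

Load the black thin-section carrier into the white light stage without picking it up: with one fingertip press the red thumb bar down and keep it down so that the clip's jaw stands clear, and with the other fingertip push the carrier from behind along the slideway, beneath the jaw, right up against the end stop. Only then let the bar come up, so that the clip closes on the carrier and holds it over the light. The jaw must not drag on the carrier or be shoved by it on the way in, the carrier is slid and never lifted or tipped, and the other things on the table stay where they are.

Things in the scene. Friction and masses are not known exactly. Their poses are not given: they have to be found in the camera images.
- stage: White light stage, 200 mm long (x), 127 mm wide (y), fixed to the table. Origin: on the table top, under the centre of the carrier's home position. x = loading direction, towards the end stop; z up; y to the left of x. On its right (y = -36 to -91 mm) a deck 18 mm above the table carries the sprung clip and a small black dimmer knob (at x = 26, y = -73 mm, not needed).
- light_window (a point): Centre of the round light window, flush in the level aluminium slideway, at x = y = 0 of the stage, 30 mm above the table: where the middle of the carrier's underside is when home. The slideway runs from x = -150 mm to the stop, 47 mm wide, between a fence (y = +23.5, 7 mm above the slideway) and a guide (y = -23.5, 5 mm above it); both begin at x = -112 mm.
- stop_face (a point): Middle of the foot of the steel end stop's face, at x = 32 mm of the stage; the stop is 44 mm wide and 9 mm high. Pressed hard against it, the carrier clings to a fingertip that rises along its rear edge and may be lifted by it: ease the push back a few mm first, with the bar still down.
- carrier: Thin-section carrier: loose flat black frame 64 (x) x 44 (y) x 10 mm with a glass slide and pinkish rock section, about 60 g. Origin: centre of its underside. It starts flat in the slideway, its x along the stage's x, its centre 40 to 75 mm short of home. Its flat rear edge is 32 mm behind its centre. Home: its front edge meets the end stop, its centre is at x = y = 0 of the stage.
- clip (a joint): Hinge of the clip, rad. 0 = shut, the jaw blocks the slideway. Grows as the red bar is pressed, up to 0.45 = fully down (nose 13 mm above the slideway). The carrier passes freely above 0.34; resting on the carrier it reads about 0.32. A spring shuts it: at 23 mm from the pin about 4 N starts to open it and 8 N holds it fully down. The pin lies along x at y = -45 mm, 31 mm above the table.
- thumb_bar (a point): Point on top of the red ribbed thumb bar, midway along it, 23 mm from the pin. A flat strip 114 mm long, x = -138 to -24 mm of the stage; fully down it is level, its top 33 mm above the table (3 mm above the slideway), from y = -49 to -89 mm. Shut, it slopes up outwards by 0.45 rad to 52 mm above the table. Press it anywhere; a fingertip can slide along it while pressing.
- jaw_nose (a point): Underside of the near end of the jaw's black nose, a 5 mm round bar along the slideway from x = 2 to 28 mm of the stage, at y = -15 mm; shut, 0.5 mm above the slideway. It comes down on the carrier's right border and holds it. The clip's bearings reach 37 mm above the table.
- dish: Bystander, to be left alone: flat open glass petri dish, 89 mm across, 16 mm high. Origin: centre of its underside.
- jasper: Bystander, to be left alone: brown jasper stone about 26 x 30 x 18 mm lying in the petri dish. Origin: centre of its underside.
- magnifier: Bystander, to be left alone: hand lens with a brass rim and black handle, 62 x 148 x 9 mm. Origin: centre of its underside.
- tweezers: Bystander, to be left alone: steel tweezers, 122 mm long, 10 mm high. Origin: centre of its underside.
- amethyst: Bystander, to be left alone: purple amethyst cluster, 58 x 80 x 42 mm. Origin: centre of its underside.
- torch: Bystander, to be left alone: black torch with a yellow ring, lying, 104 mm long, 32 mm thick. Origin: centre of its underside.
- glasses: Bystander, to be left alone: red safety glasses, 126 mm wide, 44 mm high. Origin: centre of its underside.
- limonite: Bystander, to be left alone: ochre limonite stone, 40 x 56 x 26 mm. Origin: centre of its underside.
Things that resemble listed ones, but are neither listed nor needed, are in the scene too. Of the things like the carrier, leave any that is turquoise; of the rest the larger one is meant.

How it is judged:
By the outcome, as a careful person would: the job done as asked, in the order asked, and still so for the second after the job is handed in, with the robot touching nothing.
It also fails if it takes over 51 s, if anything falls off the work surface, if the arm or the gripper's body presses on something with over 40 N, if the wrist force passes 120 N, or if a joint passes its speed limit or range.

### The arm

A 6-joint arm with a two-finger parallel gripper is mounted at the origin on a cart in front of the work surface, level with it; the furniture and walls round the work are solid. World frame = base frame: x ahead of the robot, y to its left, z up, the work surface at z = 0. Lengths are in m, angles in rad, forces in N, time in s.
With the tool pointing down it reaches from about 0.35 to 0.8 m from the base axis. Payload 7.3 kg.
Tool frame: the origin (TCP) lies midway between the tips of the shut fingers; the grasp point (between the pads) lies 19 mm behind it; z points along the fingers, y is the line along which they close (so a half turn about z gives the same grasp; the last joint's range is limited). The gripper opens to 85 mm and grips with 20 to 120 N. Pads are 22 mm wide; open, the fingers measure 114 mm over their backs; the gripper's body (76 mm by 85 mm) begins 54 mm behind the grasp point. The pads swing forward as they close: fully open they stand 13 mm farther back than shut.
Start: joints at [1.058, 0.342, 1.524, -0, 1.275, -0.146], TCP at [0.188, 0.49, 0.231] pointing down, gripper open.
Joint ranges: [-2.53, 2.53], [-0.77, 2.02], [0.04, 2.7], [-1, 4.14], [0.28, 2.66], [-3.11, 3.11]. Speed limits (rad/s): [2.57, 2.57, 3.14, 3.14, 3.14, 3.14].

### API

Orientations are given as a unit quaternion [w, x, y, z].
In Python, from plant import arm gives the robot as it stands. The module is installed in compiled form; this text tells all that it offers.
- The arm moves only by the shell command python3 -m crank 'ROWS' [FORCE]. ROWS is a JSON object of lists of equal length, an entry for each row: "slide": the shift along the world's x, y, z in m, a list of three; "turn": the turn about the world's z in rad; "claw": the opening, from 0 (shut) to 1 (fully open). A call has 1 to 10 rows; each row is the pose to reach, as a shift and turn from the pose commanded when the call began; what a row does not reach only later rows make up. A row lasts 1/10 s, in which the tool goes at most 50 mm and 8.59 degrees, less where a joint would pass 70% of its speed; a pose out of reach is approached as far as the arm can. A call with a gripper value outside its range is refused whole. The fingers move at their own pace and stop on an object; FORCE is the grip in N (left out, the last holds). Time passes only in rows, so rows that repeat a pose let the fingers close. It gives the time, the measured TCP pose, the force, the opening and the grip force at its end, in the units of the state.
- arm.sense(): the state, without advancing time (a new reading comes with each control period).
- arm.snapshot(name): name is "side" or "top"; returns the picture (420x560x3 uint8, blue, green, red); there is no depth.
- arm.get_calibration(name): a dict with "fx", "fy", "cx", "cy" (pixels), "cam_to_world" (4x4, takes a point from camera to world coordinates). Camera axes: x right, y up, looking along -z (the intrinsics and any distortion apply to the point x, -y, -z); pixel columns grow to the right and rows downward; lengths in m; the calibration is good to about 2 mm. A picture is of the moment at which its call begins. get_calibration takes no time and is no camera call.
- arm.sign_off(): hands the job in; it is judged then, once.
The state is a dict: "time": time; "joint_pos": joint angles; "joint_vel": joint speeds; "effort": joint torques, N m; "tcp_pos": TCP position; "eef_rot": TCP orientation; "contact_force": force on the tool from outside, world axes, zero at the start; "ft_torque": the same for the moment, N m; "grip_width": finger opening in m; "grip_force": force on a finger pad.
Only numpy, scipy, OpenCV 4.12 (cv2) and the standard library are available. Lean on these libraries where they do the work, as an engineer would, in place of code of your own. Each camera call takes 0.05 s, during which the arm holds its last target. There are 200 camera calls.

## Working session

There is one attempt and no reset: what is moved stays moved. The work goes in short steps, Python scripts to look and compute and a shell command to move; the robot and the scene stay as the last step left them, time stands still between calls to the robot, and variables do not carry over. Pictures are saved under pics/ and viewed, at most 10 in all, crops included, and the job is handed in when it is done.

```bash
mkdir -p pics; python3 - <<'E'
from plant import arm
import cv2
s=arm.sense();print({k:s[k] for k in('time','tcp_pos','eef_rot','grip_width','contact_force')})
for n in('side','top'):
    cv2.imwrite(f'pics/{n}0.png',arm.snapshot(n));print(n,arm.get_calibration(n))
E
```

```text
{'time': 0.0, 'tcp_pos': array([0.18805013, 0.48971836, 0.23060981]), 'eef_rot': array([-2.39165340e-04,  1.82359162e-01,  9.83231662e-01, -7.59459200e-04]), 'grip_width': 0.08545658866393804, 'contact_force': array([-0.13735616,  1.03292515, -0.19864447])}
side {'fx': 418.65769295417493, 'fy': 418.65769295417493, 'cx': 273.4435553793619, 'cy': 205.8987868009424, 'cam_to_world': array([[ 0.98283487,  0.06767933, -0.17162495,  0.23839931],
       [-0.18385828,  0.43608702, -0.88092238, -1.40656269],
       [ 0.01522317,  0.89735591,  0.44104493,  0.75125718],
       [ 0.        ,  0.        ,  0.        ,  1.        ]])}
top {'fx': 546.9433828993859, 'fy': 546.9433828993859, 'cx': 280.503178508978, 'cy': 208.64164783430758, 'cam_to_world': array([[-0.01269341,  0.99163359, -0.12845891,  0.30797479],
       [-0.9997064 , -0.01523728, -0.01883961, -0.08509633],
       [-0.02063936,  0.12818205,  0.99153587,  1.61096877],
       [ 0.        ,  0.        ,  0.        ,  1.        ]])}
```

View pics/top0.png

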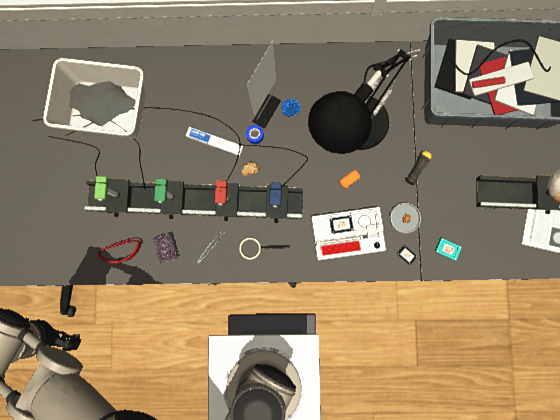

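View pics/side0.png

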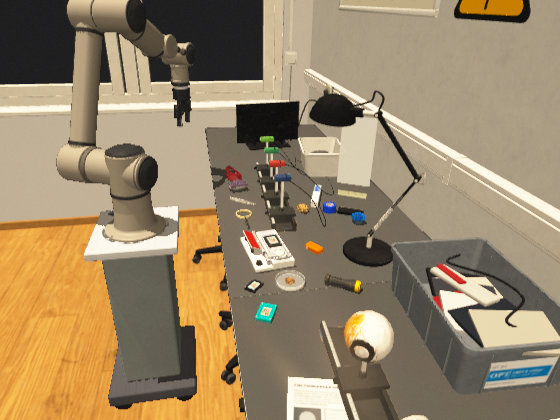

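The top view shows the stage at about (348,233). Its red bar is at (340,248), the carrier at (341,224) and the loading direction is image right (world −y). Next I zoom in on it.

```bash
python3 - <<'E'
import cv2,numpy as np
a=cv2.imread('pics/top0.png')[200:270,300:430];b=cv2.imread('pics/side0.png')[220:310,225:315]
A=cv2.resize(a,None,fx=6,fy=6,interpolation=cv2.INTER_CUBIC)
cv2.imwrite('pics/topz.png',A)
E
cat > h.py <<'E'
import numpy as np
from plant import arm
def ray(n,p,z):
    c=arm.get_calibration(n);T=c['cam_to_world'];p=np.atleast_2d(p).astype(float)
    d=np.c_[(p[:,0]-c['cx'])/c['fx'],-(p[:,1]-c['cy'])/c['fy'],-np.ones(len(p))]@T[:3,:3].T
    o=T[:3,3];return o+d*((z-o[2])/d[:,2])[:,None]
def pix(n,P):
    c=arm.get_calibration(n);T=c['cam_to_world'];q=(np.atleast_2d(P)-T[:3,3])@T[:3,:3]
    return np.c_[c['cx']+c['fx']*q[:,0]/-q[:,2],c['cy']+c['fy']*q[:,1]/q[:,2]]
E
```

```text
(no output)
```

View pics/topz.png

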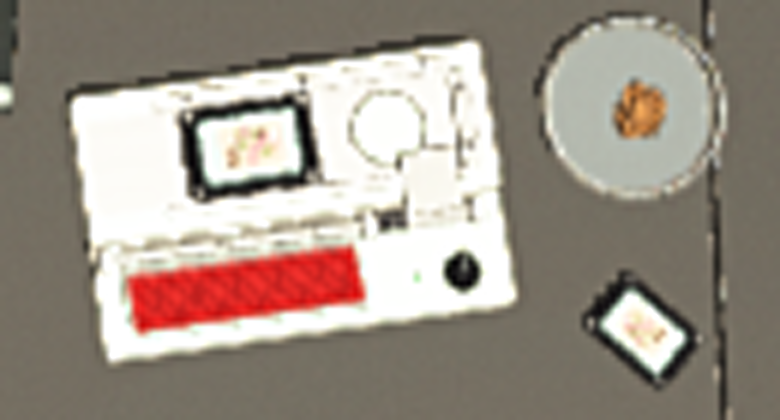

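```bash
python3 - <<'E'
import cv2,numpy as np
from h import *
im=cv2.imread('pics/top0.png');h=cv2.cvtColor(im,cv2.COLOR_BGR2HSV)
roi=np.zeros(im.shape[:2],np.uint8);roi[200:265,305:388]=255
def big(m,k=None):
    cs,_=cv2.findContours(m,cv2.RETR_EXTERNAL,cv2.CHAIN_APPROX_NONE);return max(cs,key=cv2.contourArea)
red=cv2.inRange(h,(0,150,100),(8,255,255))|cv2.inRange(h,(172,150,100),(180,255,255))
c=big(red&roi);box=cv2.boxPoints(cv2.minAreaRect(c));r=cv2.minAreaRect(c);M=cv2.moments(red&roi,True);rc=np.array([M['m10'],M['m01']])/M['m00']
print('red',r,rc);print(ray('top',box,.043))
dark=cv2.inRange(h,(0,0,0),(180,255,70));r2=dark.copy();r2[:213]=0;r2[235:]=0;r2[:,:328]=0;r2[:,355:]=0
c=big(r2);R=cv2.minAreaRect(c);print('car',R);P=ray('top',cv2.boxPoints(R),.040);print(P,ray('top',R[0],.04))
wh=cv2.inRange(h,(0,0,150),(180,60,255))&roi;c=big(cv2.morphologyEx(wh,cv2.MORPH_CLOSE,np.ones((9,9))))
R=cv2.minAreaRect(c);print('stage',R);print(ray('top',cv2.boxPoints(R),.025))
# solve stage frame: yaw from bar long axis
B=ray('top',box,.043);e=[B[1]-B[0],B[2]-B[1]];e=max(e,key=np.linalg.norm)
e=e if e[1]<0 else -e;a1=np.arctan2(e[1],e[0])
e=[P[1]-P[0],P[2]-P[1]];e=max(e,key=np.linalg.norm);e=e if e[1]<0 else -e;a2=np.arctan2(e[1],e[0])
S=ray('top',cv2.boxPoints(R),.025);e=[S[1]-S[0],S[2]-S[1]];e=max(e,key=np.linalg.norm);e=e if e[1]<0 else -e;a3=np.arctan2(e[1],e[0])
print('yaw',a1,a2,a3)
# window centre, crop px (387,127)/6 ; knob (462,270)
w=ray('top',[300+387.5/6-.4,200+127.5/6-.4],.030)[0];k=ray('top',[300+462/6-.4,200+270/6-.4],.028)[0]
bc=ray('top',rc,.0435)[0]
for yaw in(a1,a3):
    Rm=np.array([[np.cos(yaw),-np.sin(yaw)],[np.sin(yaw),np.cos(yaw)]])
    print('o from window',w[:2],'bar',bc[:2]-Rm@[-81,.0] *0-Rm@np.array([-.081,-.0662]),'knob',k[:2]-Rm@np.array([.026,-.073]),'stagec',S.mean(0)[:2]-Rm@np.array([-.050,-.0275]))
    print('carrier in stage',Rm.T@(ray('top',cv2.minAreaRect(big(r2))[0],.04)[0,:2]-w[:2]))
E
```

```text
red ((340.65997314453125, 247.61996459960938), (9.050968170166016, 38.18376541137695), 81.8698959350586) [340.57142857 247.72886297]
[[ 0.40200099 -0.17018489  0.043     ]
 [ 0.41593432 -0.27852872  0.043     ]
 [ 0.39028939 -0.28137862  0.043     ]
 [ 0.37638176 -0.17326708  0.043     ]]
car ((341.08673095703125, 224.0635986328125), (14.445432662963867, 20.9838924407959), 81.25383758544922)
[[ 0.48059391 -0.19657753  0.04      ]
 [ 0.48895543 -0.2565217   0.04      ]
 [ 0.4475547  -0.26162045  0.04      ]
 [ 0.43922043 -0.20188218  0.04      ]] [[ 0.46404562 -0.22915546  0.04      ]]
stage ((348.70654296875, 233.26104736328125), (44.72383499145508, 69.66063690185547), 82.03038787841797)
[[ 0.49060409 -0.14395482  0.025     ]
 [ 0.51590763 -0.34540572  0.025     ]
 [ 0.38680549 -0.35859048  0.025     ]
 [ 0.36172549 -0.15927161  0.025     ]]
yaw -1.442895447153496 -1.4322021107123224 -1.4458442034136016
o from window [ 0.47340487 -0.29710309] bar [ 0.47179405 -0.29743449] knob [ 0.47333238 -0.29574968] stagec [ 0.47241367 -0.29788956]
carrier in stage [-0.06858642 -0.00061591]
o from window [ 0.47340487 -0.29710309] bar [ 0.47158172 -0.29765826] knob [ 0.47343558 -0.29595356] stagec [ 0.47227764 -0.29798859]
carrier in stage [-0.06858431 -0.00081815]
```

Four independent cues agree: origin ≈ (0.4726, −0.2972), stage x at −82.7°, and the carrier at −68.6 mm.

The plan is to line the closing line up with stage y and open the fingers about 52 mm. One finger goes behind the carrier and the other on the bar. First I move across.

```bash
python3 -m crank '{"slide":[[0.037,-0.03,0],[0.075,-0.06,0],[0.112,-0.09,0],[0.132,-0.13,0],[0.152,-0.17,0],[0.172,-0.21,0],[0.192,-0.25,0],[0.205,-0.29,0],[0.212,-0.335,0],[0.215,-0.38,0]],"turn":[-0.1,-0.2,-0.3,-0.4,-0.5,-0.6,-0.7,-0.8,-0.9,-1.0],"claw":[0.61,0.61,0.61,0.61,0.61,0.61,0.61,0.61,0.61,0.61]}' 40
python3 -m crank '{"slide":[[0.003,-0.045,0],[0.006,-0.09,0],[0.01,-0.135,0],[0.014,-0.18,0],[0.018,-0.225,0],[0.021,-0.265,-0.03],[0.0215,-0.294,-0.06],[0.0215,-0.294,-0.1],[0.0215,-0.294,-0.12],[0.0215,-0.294,-0.12]],"turn":[-0.077,-0.077,-0.077,-0.077,-0.077,-0.077,-0.077,-0.077,-0.077,-0.077],"claw":[0.61,0.61,0.61,0.61,0.61,0.61,0.61,0.61,0.61,0.61]}'
python3 - <<'E'
from plant import arm
import cv2
s=arm.sense();print({k:s[k] for k in('time','tcp_pos','eef_rot','grip_width','contact_force','joint_pos')})
for n in('side','top'):
    cv2.imwrite(f'pics/{n}1.png',arm.snapshot(n))
a=cv2.imread('pics/top1.png')[190:270,300:400];b=cv2.imread('pics/side1.png')[190:280,225:315]
cv2.imwrite('pics/m1.png',cv2.hconcat([cv2.resize(a,(400,400),interpolation=2)if 0 else cv2.resize(a,(450,360),interpolation=2),cv2.resize(b,(350,360),interpolation=2)]))
E
```

```text
time: 1.1
tcp_pos: [0.4034, 0.1083, 0.2311]
eef_rot: [-0.0, 0.633, 0.774, -0.0]
contact_force: [1.3, -0.1, -0.4]
grip_width: 0.0521
grip_force: 0.0
time: 2.1
tcp_pos: [0.4227, -0.183, 0.1085]
eef_rot: [-0.003, 0.661, 0.75, -0.0]
contact_force: [-0.3, -1.3, 0.2]
grip_width: 0.052
grip_force: 0.0
{'time': 2.1, 'tcp_pos': array([ 0.42272673, -0.18298055,  0.10850652]), 'eef_rot': array([-3.49141987e-03,  6.61110853e-01,  7.50279961e-01, -4.78923108e-04]), 'grip_width': 0.05198046514815685, 'contact_force': array([-0.31830598, -1.25253067,  0.18578074]), 'joint_pos': array([-5.75189800e-01,  3.78237983e-01,  1.85939002e+00,  9.62785031e-05,
        9.11012481e-01, -7.01437734e-01])}
```

View pics/m1.png

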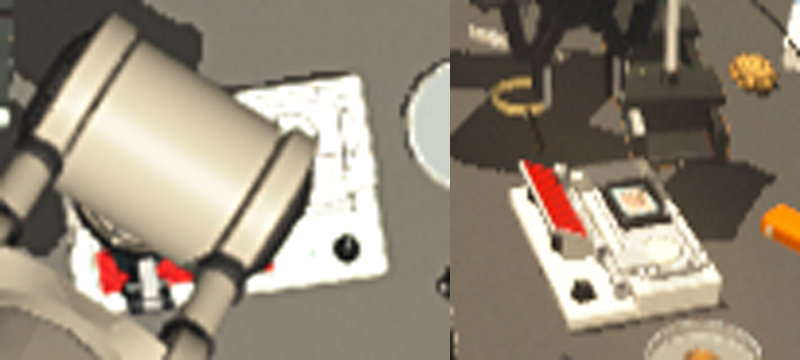

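Yaw is right, and the fingertips show in the side view above the rear of the stage, one over the bar end and one over the slideway. I go lower and check the tips from close by.

```bash
python3 -m crank '{"slide":[[0,0,-0.02],[0,0,-0.035],[0,0,-0.035]],"turn":[0,0,0],"claw":[0.61,0.61,0.61]}'
python3 - <<'E'
from plant import arm
from h import *
import cv2
s=arm.sense();t=s['tcp_pos'];print(t,s['contact_force'])
im=arm.snapshot('side');cv2.imwrite('pics/side2.png',im)
x0,y0,f=225,200,8;v=cv2.resize(im[y0:y0+75,x0:x0+100],None,fx=f,fy=f,interpolation=2)
ex=np.array([.1264,-.992,0]);ey=np.array([.992,.1264,0]);o=np.array([.4726,-.2972,0])
def d(P,c):
    p=(pix('side',P)[0]-[x0,y0]+.5)*f;cv2.circle(v,tuple(int(q) for q in p),3,c,-1)
for k in(-1,1): 
    for w in (26,40.5): d(t+ey*k*w/1000+[0,0,.004],(255,0,255))
for x,y,z in[(0,0,30),(-150,-91,18),(50,-91,18),(-36.6,22,40),(-36.6,-22,40),(-100.6,22,40),(-100.6,-22,40),(26,-73,28)]: d(o+ex*x/1e3+ey*y/1e3+[0,0,z/1e3],(0,200,0))
cv2.imwrite('pics/m2.png',v)
E
```

```text
time: 2.5
tcp_pos: [0.4248, -0.1836, 0.0765]
eef_rot: [-0.0, 0.661, 0.751, -0.0]
contact_force: [0.1, 0.6, 0.5]
grip_width: 0.0523
grip_force: 0.0
[ 0.42480578 -0.18361339  0.07652632] [0.12275472 0.58057276 0.51254333]
```

View pics/m2.png

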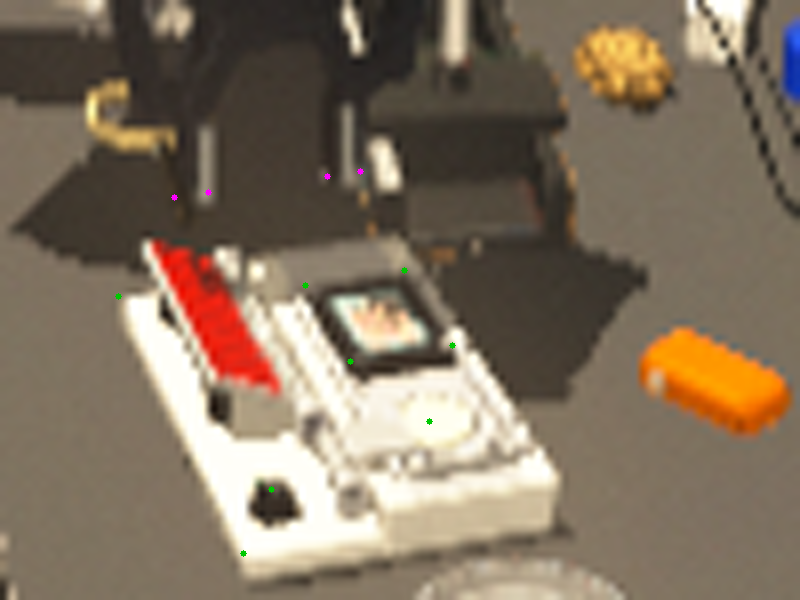

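The tips and stage match the projections to about 1 px: the pads sit over the bar and behind the carrier. I press down in steps and watch the force.

```bash

python3 -m crank '{"slide":[[0,0,-0.015],[0,0,-0.028],[0,0,-0.032],[0,0,-0.032]],"turn":[0,0,0,0],"claw":[0.61,0.61,0.61,0.61]}'
python3 -m crank '{"slide":[[0,0,-0.003],[0,0,-0.006],[0,0,-0.006]],"turn":[0,0,0],"claw":[0.61,0.61,0.61]}'
python3 -m crank '{"slide":[[0,0,-0.002],[0,0,-0.003],[0,0,-0.003]],"turn":[0,0,0],"claw":[0.61,0.61,0.61]}'
```

```text
time: 2.95
tcp_pos: [0.4253, -0.1841, 0.0451]
eef_rot: [0.001, 0.661, 0.751, 0.0]
contact_force: [-0.3, 0.1, 0.4]
grip_width: 0.0523
grip_force: 0.0
time: 3.25
tcp_pos: [0.4252, -0.1842, 0.0387]
eef_rot: [0.001, 0.661, 0.751, 0.0]
contact_force: [0.6, -0.4, 4.6]
grip_width: 0.0518
grip_force: 1.9
time: 3.55
tcp_pos: [0.4248, -0.1842, 0.0357]
eef_rot: [0.0, 0.661, 0.751, -0.0]
contact_force: [-1.2, -0.8, 5.5]
grip_width: 0.0522
grip_force: 2.6
```

```bash

python3 -m crank '{"slide":[[0,0,-0.002],[0,0,-0.004],[0,0,-0.004]],"turn":[0,0,0],"claw":[0.61,0.61,0.61]}'
python3 -m crank '{"slide":[[0,0,-0.001],[0,0,-0.0015],[0,0,-0.0015]],"turn":[0,0,0],"claw":[0.61,0.61,0.61]}'
python3 -m crank '{"slide":[[0,0,-0.001],[0,0,-0.0015],[0,0,-0.0015]],"turn":[0,0,0],"claw":[0.61,0.61,0.61]}'
```

```text
time: 3.85
tcp_pos: [0.4243, -0.1842, 0.0317]
eef_rot: [-0.0, 0.661, 0.751, -0.0]
contact_force: [-3.7, -1.3, 7.4]
grip_width: 0.052
grip_force: 3.7
time: 4.15
tcp_pos: [0.4241, -0.1842, 0.0303]
eef_rot: [-0.0, 0.661, 0.751, -0.001]
contact_force: [-4.3, -2.1, 8.1]
grip_width: 0.0523
grip_force: 4.2
time: 4.45
tcp_pos: [0.424, -0.1842, 0.0292]
eef_rot: [-0.0, 0.661, 0.751, -0.001]
contact_force: [-6.1, -2.0, 12.4]
grip_width: 0.052
grip_force: 6.3
```

```bash
cat > look.py <<'E'
import sys,cv2
from plant import arm
im=arm.snapshot('side');s=arm.sense();print(s['tcp_pos'].round(4),s['contact_force'].round(1))
cv2.imwrite(f'pics/{sys.argv[1]}.png',cv2.resize(im[210:285,225:325],None,fx=8,fy=8,interpolation=2))
E
python3 look.py m3
```

```text
[ 0.424  -0.1842  0.0292] [-6.  -2.9 12.2]
```

View pics/m3.png

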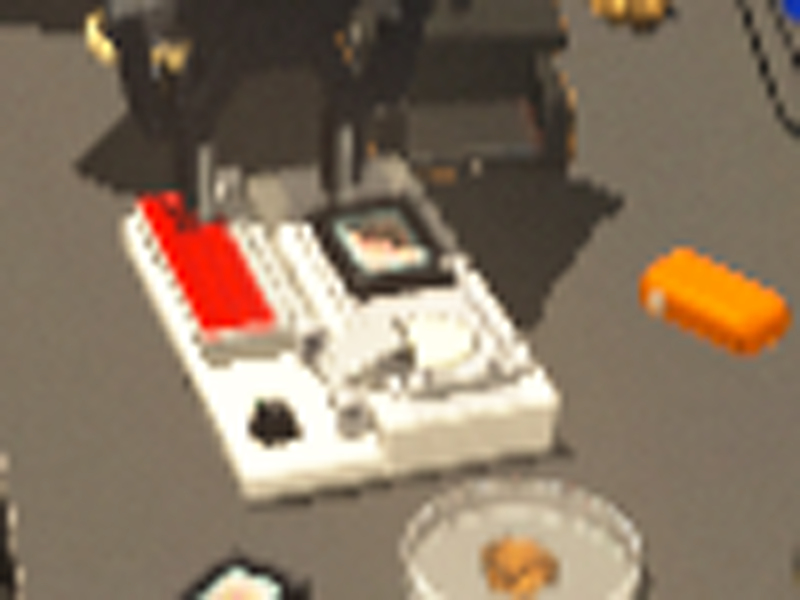

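The bar is flat and fully down, the jaw stands clear, and the second fingertip is behind the carrier. Now I push along the slideway.

```bash

python3 -m crank '{"slide":[[0.0003,-0.002,0],[0.0005,-0.004,0],[0.0008,-0.006,0],[0.001,-0.008,0],[0.0013,-0.010,0],[0.0016,-0.0125,0],[0.0019,-0.015,0],[0.0023,-0.018,0],[0.0027,-0.021,0],[0.003,-0.024,0]],"turn":[0,0,0,0,0,0,0,0,0,0],"claw":[0.61,0.61,0.61,0.61,0.61,0.61,0.61,0.61,0.61,0.61]}'
python3 -m crank '{"slide":[[0.0004,-0.003,0],[0.0008,-0.006,0],[0.0011,-0.009,0],[0.0015,-0.012,0],[0.0019,-0.015,0],[0.0023,-0.018,0],[0.0027,-0.021,0],[0.003,-0.024,0],[0.0034,-0.027,0],[0.0038,-0.03,0]],"turn":[0,0,0,0,0,0,0,0,0,0],"claw":[0.61,0.61,0.61,0.61,0.61,0.61,0.61,0.61,0.61,0.61]}'
python3 look.py m4
```

```text
time: 5.5
tcp_pos: [0.4272, -0.2061, 0.0291]
eef_rot: [-0.001, 0.661, 0.75, 0.001]
contact_force: [-1.6, 9.0, 15.3]
grip_width: 0.0523
grip_force: 7.9
time: 6.5
tcp_pos: [0.4311, -0.236, 0.0293]
eef_rot: [-0.002, 0.661, 0.75, 0.001]
contact_force: [-1.1, 10.3, 15.8]
grip_width: 0.052
grip_force: 8.2
[ 0.4312 -0.2365  0.0293] [-2.6  7.4 14.6]
```

View pics/m4.png

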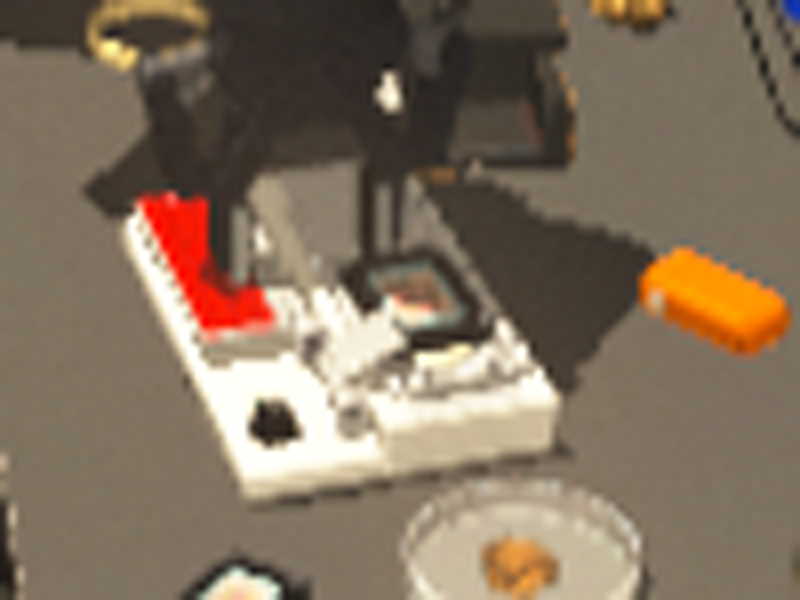

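The carrier is sliding straight and its front is reaching under the raised jaw. About 22 mm remain.

```bash

python3 -m crank '{"slide":[[0.0004,-0.003,0],[0.0008,-0.006,0],[0.0011,-0.009,0],[0.0014,-0.011,0],[0.0017,-0.013,0],[0.0019,-0.015,0],[0.0021,-0.0165,0],[0.0023,-0.018,0]],"turn":[0,0,0,0,0,0,0,0],"claw":[0.61,0.61,0.61,0.61,0.61,0.61,0.61,0.61]}'
python3 -m crank '{"slide":[[0.0001,-0.001,0],[0.0003,-0.002,0],[0.0003,-0.002,0]],"turn":[0,0,0],"claw":[0.61,0.61,0.61]}'
python3 -m crank '{"slide":[[0.0001,-0.001,0],[0.0002,-0.0015,0],[0.0002,-0.0015,0]],"turn":[0,0,0],"claw":[0.61,0.61,0.61]}'
```

```text
time: 7.35
tcp_pos: [0.4334, -0.254, 0.0293]
eef_rot: [-0.001, 0.661, 0.75, 0.001]
contact_force: [-1.0, 9.1, 15.9]
grip_width: 0.0524
grip_force: 8.1
time: 7.65
tcp_pos: [0.4337, -0.256, 0.0293]
eef_rot: [-0.001, 0.661, 0.75, 0.001]
contact_force: [-1.2, 8.8, 15.6]
grip_width: 0.0521
grip_force: 7.9
time: 7.95
tcp_pos: [0.4338, -0.2571, 0.0293]
eef_rot: [-0.002, 0.661, 0.75, 0.001]
contact_force: [-1.5, 10.1, 15.9]
grip_width: 0.0523
grip_force: 8.3
```

```bash

python3 -m crank '{"slide":[[0.0001,-0.001,0],[0.0002,-0.0015,0],[0.0002,-0.0015,0]],"turn":[0,0,0],"claw":[0.61,0.61,0.61]}'
python3 -m crank '{"slide":[[0.0001,-0.001,0],[0.0001,-0.001,0]],"turn":[0,0],"claw":[0.61,0.61]}'
```

```text
time: 8.25
tcp_pos: [0.434, -0.2586, 0.0293]
eef_rot: [-0.002, 0.661, 0.75, 0.001]
contact_force: [-1.0, 10.8, 15.5]
grip_width: 0.0519
grip_force: 8.4
time: 8.45
tcp_pos: [0.434, -0.2588, 0.0293]
eef_rot: [-0.002, 0.661, 0.75, 0.001]
contact_force: [-0.9, 14.5, 18.2]
grip_width: 0.0524
grip_force: 9.8
```

```bash

python3 -m crank '{"slide":[[0.0001,-0.001,0],[0.0001,-0.001,0]],"turn":[0,0],"claw":[0.61,0.61]}'
python3 look.py m5
```

```text
time: 8.65
tcp_pos: [0.434, -0.259, 0.0293]
eef_rot: [-0.003, 0.661, 0.75, 0.002]
contact_force: [0.6, 16.8, 19.2]
grip_width: 0.0518
grip_force: 12.1
[ 0.434  -0.259   0.0293] [-0.7 17.2 19.2]
```

View pics/m5.png

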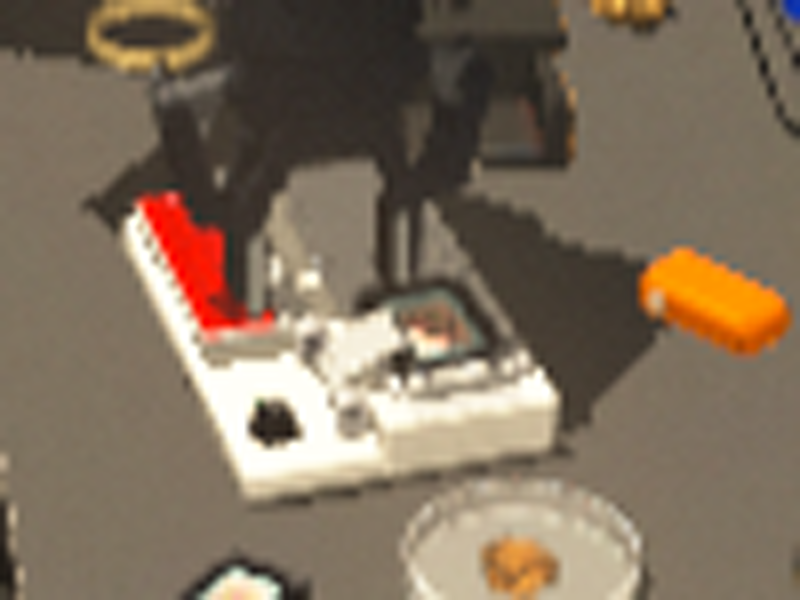

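The carrier's front is against the stop (17 N, no further travel). I back off about 7 mm with the bar still down, then raise slowly.

```bash

python3 -m crank '{"slide":[[-0.0002,0.002,0],[-0.0005,0.004,0],[-0.0008,0.006,0],[-0.001,0.008,0],[-0.001,0.008,0],[-0.001,0.008,0]],"turn":[0,0,0,0,0,0],"claw":[0.61,0.61,0.61,0.61,0.61,0.61]}'
python3 -m crank '{"slide":[[0,0,0.002],[0,0,0.004],[0,0,0.006],[0,0,0.008],[0,0,0.010],[0,0,0.013],[0,0,0.018],[0,0,0.03],[0,0,0.05],[0,0,0.08]],"turn":[0,0,0,0,0,0,0,0,0,0],"claw":[0.61,0.61,0.61,0.61,0.61,0.61,0.61,0.61,0.61,0.61]}'
python3 -m crank '{"slide":[[-0.005,0.04,0.03],[-0.01,0.08,0.06],[-0.015,0.12,0.09],[-0.02,0.16,0.09],[-0.02,0.2,0.09],[-0.02,0.23,0.09],[-0.02,0.23,0.09]],"turn":[0,0,0,0,0,0,0],"claw":[0.61,0.61,0.61,0.61,0.61,0.61,0.61]}'
python3 look.py m6
python3 - <<'E'
from plant import arm
import cv2
im=arm.snapshot('top');cv2.imwrite('pics/top6.png',im)
a=cv2.resize(im[205:265,305:385],(400,300),interpolation=2);b=cv2.resize(cv2.imread('pics/m6.png')[100:520,80:600],(400,300))
cv2.imwrite('pics/m7.png',cv2.hconcat([a,b]))
E
```

```text
time: 9.3
tcp_pos: [0.4348, -0.2567, 0.0298]
eef_rot: [0.002, 0.661, 0.751, -0.0]
contact_force: [-1.8, -4.3, 10.4]
grip_width: 0.0522
grip_force: 4.9
time: 10.3
tcp_pos: [0.433, -0.2543, 0.1087]
eef_rot: [-0.001, 0.661, 0.751, -0.0]
contact_force: [0.4, 0.5, 0.3]
grip_width: 0.0524
grip_force: 0.0
time: 11.0
tcp_pos: [0.4133, -0.022, 0.1994]
eef_rot: [0.0, 0.659, 0.752, 0.001]
contact_force: [-0.7, -0.2, 0.8]
grip_width: 0.0521
grip_force: 0.0
[ 0.4136 -0.0235  0.1993] [-0.1 -0.6  1. ]
```

View pics/m7.png

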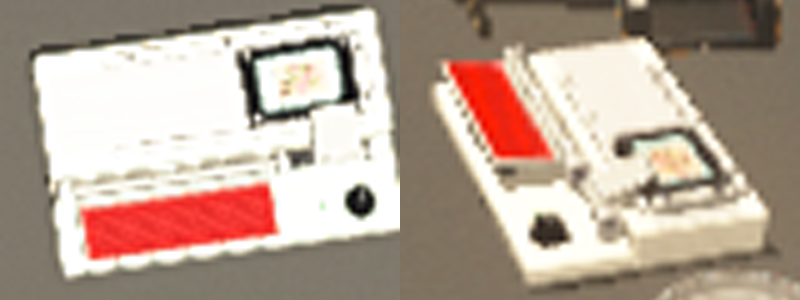

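```bash
python3 - <<'E'
import cv2,numpy as np
from h import *
o=np.array([.4726,-.2972]);R=np.array([[.1264,.992],[-.992,.1264]])
for f,x0,x1 in(('top0',328,355),('top6',350,379)):
    h=cv2.cvtColor(cv2.imread(f'pics/{f}.png'),cv2.COLOR_BGR2HSV);m=cv2.inRange(h,(0,0,0),(180,255,70));m[:211]=0;m[232:]=0;m[:,:x0]=0;m[:,x1:]=0
    cs,_=cv2.findContours(m,cv2.RETR_EXTERNAL,cv2.CHAIN_APPROX_NONE);c=max(cs,key=cv2.contourArea)[:,0]
    P=(ray('top',c,.04)[:,:2]-o)@R*1e3;print(f,P.min(0),P.max(0),np.percentile(P,[5,95],axis=0))
E
```

```text
top0 [-98.80146779 -20.45858937] [-38.41656902  20.80874923] [[-98.11149103 -20.01300527]
 [-39.48393726  20.4009158 ]]
top6 [-31.96826354 -19.58288735] [31.11095989 21.68683403] [[-30.45812    -18.36774345]
 [ 28.61981293  20.85178153]]
```

The carrier's centre reads x ≈ −0.4 mm of home, and the clip is resting on its border with the arm clear.

```bash
python3 -c "
from plant import arm
print(arm.sign_off())"
```

```text
the job is handed in; nothing more can be done
None
```

The carrier is loaded and clipped over the light: it was slid under the raised jaw to the end stop and reads about 0.4 mm from home in the top camera view. The job was handed in at about 11 s of the 51 s limit, with the arm clear of everything.

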